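# Fold up a parcel carton and hold its lid at the balance point

### The arm

A 6-joint arm with a two-finger parallel gripper is mounted at the origin on the work surface. World frame = base frame: x ahead of the robot, y to its left, z up, the work surface at z = 0. Lengths are in m, angles in rad, forces in N, time in s.
With the tool pointing down it reaches from about 0.25 to 0.725 m from the base axis. Payload 4 kg.
Tool frame: the origin (TCP) lies between the finger pads; the fingertips stand r.nose_length ahead of it and the grasp point (between the pads) lies 2 mm behind it (r.nose_length is the distance from the TCP to the fingertips, in m); z points along the fingers, y is the line along which they close (so a half turn about z gives the same grasp; the last joint's range is limited). The gripper opens to 85 mm and grips with 20 to 120 N. Pads are 22 mm wide; open, the fingers measure 114 mm over their backs; the gripper's body (76 mm by 85 mm) begins 54 mm behind the grasp point. The pads swing forward as they close: fully open they stand 13 mm farther back than shut.
Start: joints at [-1.105, 0.241, 0.005, 1.335, 0, 1.571], TCP at [0.225, -0.447, 0.248] pointing down, gripper open.
Joint ranges: [-2.72, 2.72], [-1.05, 1.87], [-1.09, 1.28], [-1.99, 2.15], [-1.42, 1.44], [-3.14, 3.14]. Speed limits (rad/s): [2.79, 2.79, 3.14, 3.14, 3.14, 3.14].

### API

Orientations are given as a 3x3 rotation matrix whose columns are the frame's x, y, z axes.
In Python, from bench import r gives the robot as it stands. Calls block until the motion is done:
- r.move_to(position, orientation): joint-space move of the TCP to a pose.
- r.line_to(position, frame=None, vel=0.15, guard=None): straight line of the TCP; frame=None keeps the orientation; vel is the mean speed in m/s. With guard (N) it stops when the force on the tool has changed by that much, and returns True; else False.
- r.set_joints(angles): joint-space move.
- r.set_gripper(opening): finger opening in m; the grip force is fixed at half the most; returns when the fingers have stopped.
- r.sleep(seconds).
- r.inverse_kinematics(position, orientation): joint angles nearest the present ones, or None.
- r.sense(): the state.
- r.grab_frame(name): name is "scene" or "side" or "wrist"; returns a dict with "pixels" (420x560x3 uint8, red, green, blue), "depth" (420x560 float32, m along the optical axis (not along the pixel's ray), 0 where there is no reading), "fovy" (degrees; the focal length in pixels is half the picture's height over the tangent of half this angle, whatever the lens; pixels are square), "cx", "cy" (the principal point, pixels), "R" (3x3) and "t" (3): a world point X has camera coordinates R X + t; the wrist camera has in their place "T_tool_cam" (4x4, takes a point from camera to tool coordinates, whose origin is the TCP and whose axes are the flange's). Camera axes: x right, y down, z forward; pixel columns grow to the right and rows downward; lengths in m; the calibration is good to about 2 mm. A picture is of the moment at which its call begins: read the wrist's pose just before it.
A pose or a line that the arm cannot do raises r.MotionError and nothing moves.
- r.hand_in(): hands the job in; it is judged then, once.
The state is a dict: "clock": time; "qpos": joint angles; "dq": joint speeds; "joint_torque": joint torques, N m; "eef_pos": TCP position; "orientation": TCP orientation; "wrist_force": force on the tool from outside, world axes, zero at the start; "torque": the same for the moment, N m; "width": finger opening in m; "grip_force": force on a finger pad.
Only numpy, scipy, OpenCV 4.12 (cv2) and the standard library are available. Lean on these libraries where they do the work, as an engineer would, in place of code of your own. Each camera call takes 0.05 s, during which the arm holds its last target. There are 200 camera calls.

### The job

Get the half-folded parcel carton on the packing desk ready to be filled: first fold its two side panels up until they stand upright and stay there. Then swing the lid up from its rests to upright, the balance point where it would fall neither back nor shut, without letting it flop over onto the box, and finish holding it there, pinched firmly in the gripper; do not let go at the end. Leave everything else on the desk, and the goods in the carton, where they are.

Things in the scene. Friction and masses are not known exactly. Their poses are not given: they have to be found in the camera images.
- carton: cardboard carton, walls 4 mm, on a fixed plywood board 170 x 200 x 12 mm. Origin: centre of the board's underside, on the desk; x to the back wall with the lid (away from the robot), y to the left panel, z up. Base 140 (x) by 180 (y) mm, upper face at z = 16. Front wall (x = -70) and back wall (x = +70) stand already, tops at z = 90 and 96. The hinged panels are the left and right walls
- lid_hinge (a point): middle of the lid's crease, on top of the back wall: x = +70, y = 0, z = 97 mm in the carton's frame. Two thin steel rods behind the back wall, at y = -60 and +60 mm, rising to 134 mm above the desk, carry the open lid; the space between them is free
- left_panel (a joint): left side panel, cardboard, 130 mm along the hinge, 75 mm high, 4 mm thick, 40 g. Its crease runs along the carton's x axis at y = +90 mm, 16 mm above the desk. 0 = folded flat outwards, 1.571 = upright, more = leaning into the box (up to 2.4). Starts half raised. The crease is stiff (0.03 N m of friction): the panel stays where it is left
- right_panel (a joint): right side panel, the mirror image: crease at the carton's y = -90 mm, 0 = folded flat outwards, 1.571 = upright, more = leaning in. Stays where it is left
- lid (a joint): lid flap, cardboard, 150 mm along the crease, 95 mm from crease to free edge, 4 mm thick, about 60 g. The crease runs along the carton's y axis at point lid_hinge. 0 = lying back on its rests (where it starts), sloping up and away from the box at 45 degrees; 0.785 = upright, the balance point; 2.3 = almost shut. It swings freely and falls to whichever side it leans
- left_edge (a point): middle of the left panel's free edge, half-way through its thickness, 75 mm from the crease
- right_edge (a point): middle of the right panel's free edge, 75 mm from the crease
- lid_edge (a point): middle of the lid's free edge, 95 mm from the crease
- goods: small grey boxed article, 50 x 60 x 22 mm, lying loose on the carton's base; leave it. Origin: centre of its underside
- parcel_a: taped brown parcel 120 x 90 x 60 mm, bystander; origin: centre of its underside
- parcel_b: taped brown parcel 90 x 110 x 45 mm, bystander; origin: centre of its underside
- tape_roll: roll of packing tape lying flat, 100 mm across, 48 mm high, bystander; origin: centre of its underside
- marker: black marker pen 130 x 14 x 14 mm, lying, bystander; origin: centre of its underside
- stapler: stapler 150 x 36 x 52 mm, bystander; origin: centre of its underside
- mug: white mug 80 mm across, 95 mm high, bystander; origin: centre of its underside

How it is judged:
On the way, in this order (a step that is already met when the one before it is completed fails the run):
1. both side panels stand upright (value of joint left_panel between 1.37 and 1.77 rad and value of joint right_panel between 1.37 and 1.77 rad), for 0.2 s.
2. the lid is pinched upright at its balance point (all of step 1 and value of joint lid between 0.645 and 0.925 rad and velocity of joint lid between -0.15 and 0.15 rad/s and contact force between lid and the fingers above 1 N), for 0.3 s.
At the end, for the whole second after the job is handed in: both side panels upright (1.57 rad within 0.2), the lid upright at its balance point (0.785 rad within 0.14), still (under 0.15 rad/s) and gripped by the fingers with over 1 N, held through the last second (all of step 2); the arm keeps its last pose, push and grip.
It fails at once if the lid flops over onto the box (more than 0.5 rad past upright) (value of joint lid above 1.285 rad).
It fails at once if a bystander or the goods is moved more than 30 mm (distance of any of goods, parcel_a, parcel_b, tape_roll, marker, stapler, mug from where it was at the start of the episode above 0.03 m).
It also fails if it takes over 64 s, if anything falls off the work surface, if the arm or the gripper's body presses on something with over 40 N, if the wrist force passes 120 N, or if a joint passes its speed limit or range.

## Working session

There is one attempt and no reset: what is moved stays moved. The work goes in short steps, each a Python script; the robot and the scene stay as the last script left them, time stands still between calls to the robot, and variables do not carry over. Pictures are saved under pics/ and viewed, at most 10 in all, crops included, and the job is handed in when it is done.

```bash
mkdir -p pics; ls; cat > h.py <<'E'
import numpy as np, cv2
from bench import r
def save(n,f):
    g=r.grab_frame(n); cv2.imwrite(f'pics/{f}.png',g['pixels'][:,:,::-1]); np.savez(f'pics/{f}.npz',**{k:v for k,v in g.items()}); return g
def world(g,u,v):
    f=210/np.tan(np.radians(g['fovy'])/2); d=g['depth'][v,u]
    c=np.array([(u-g['cx'])/f*d,(v-g['cy'])/f*d,d]); return g['R'].T@(c-g['t'])
E
python3 - <<'E'
from h import *
for n in('scene','side'): save(n,n+'0')
print(r.sense()['clock'],r.nose_length)
a=np.hstack([cv2.imread('pics/scene0.png'),cv2.imread('pics/side0.png')]);
E
```

```text
pics
0.1 0.017
```

View pics/scene0.png

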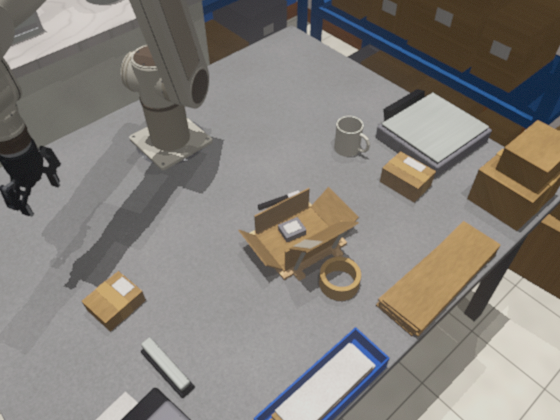

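View pics/side0.png

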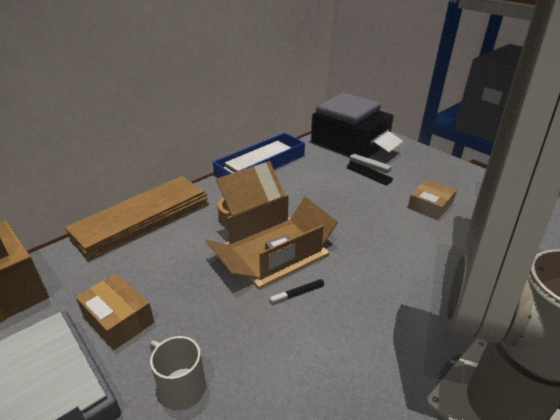

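The scene view shows the carton at about (300,235): front wall at (283,208), lid at (318,245), left panel at (338,212), right panel at (262,248). In the side view it is at (270,240), with the lid at (253,190). I'll enlarge both.

```bash
python3 - <<'E'
from h import *
a=cv2.imread('pics/scene0.png')[180:290,230:370]; b=cv2.imread('pics/side0.png')[155:300,200:345]
cv2.imwrite('pics/c1.png',cv2.resize(a,None,fx=5.5,fy=5.4,interpolation=cv2.INTER_CUBIC)); cv2.imwrite('pics/c2.png',cv2.resize(b,None,fx=4,fy=4,interpolation=cv2.INTER_CUBIC))
g=dict(np.load('pics/scene0.npz')); s=dict(np.load('pics/side0.npz'))
for G in(g,s): print(-G['R'].T@G['t'],G['fovy'])
for n,G,u,v in[('front',g,283,208),('lidscene',g,318,245),('left',g,338,212),('right',g,262,248),('goods',g,291,228),('tape',g,340,268),('lid',s,253,190),('left',s,235,260),('right',s,315,228)]:
  print(n,world(G,u,v).round(3))
E
```

```text
[ 1.1487933  -0.56279087  1.10535119] 43.991941022458285
[-0.01814181  0.54279776  0.69521413] 52.78055401976278
front [0.492 0.036 0.064]
lidscene [ 0.687 -0.035  0.16 ]
left [0.587 0.149 0.041]
right [ 0.536 -0.076  0.033]
goods [0.539 0.022 0.036]
tape [0.703 0.037 0.015]
lid [0.65  0.011 0.125]
left [0.564 0.138 0.035]
right [ 0.478 -0.028  0.09 ]
```

View pics/c1.png

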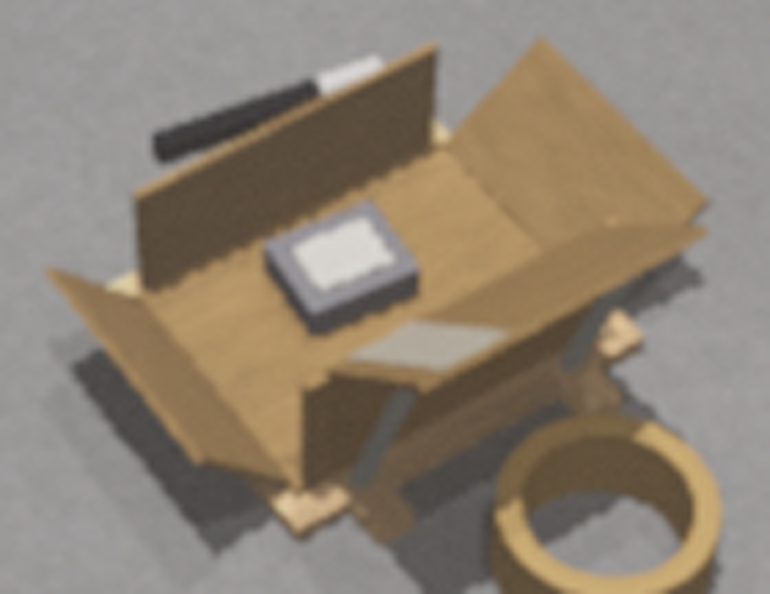

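View pics/c2.png

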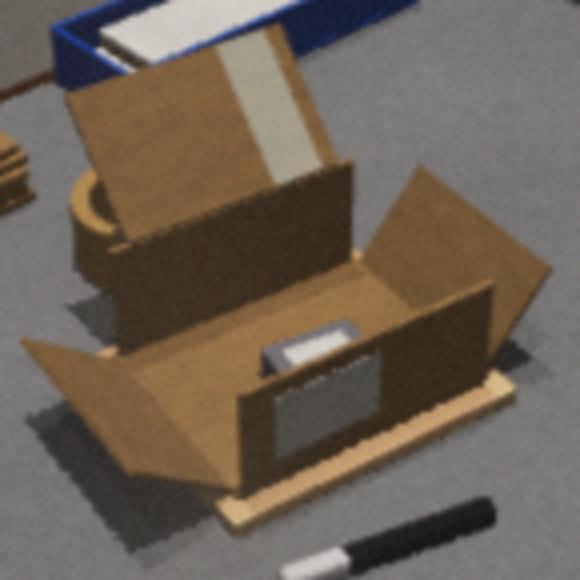

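Crops: the side-view panel corners are (22,340), (130,472), (420,167), (550,270), and the lid's free corners are (67,95), (280,28). In the scene crop, the right panel corners are (50,270), (203,462) and the left ones (540,38), (707,203). I'll fit the carton pose and both panel angles from these.

```bash
cat > fit.py <<'E'
from h import *
from scipy.optimize import least_squares
g=dict(np.load('pics/scene0.npz')); s=dict(np.load('pics/side0.npz'))
P=lambda x,sg,th:np.array([x,sg*(.09+.075*np.cos(th)),.016+.075*np.sin(th)])
def pts(L,R):
    return [(s,22,340,P(.065,1,L)),(s,130,472,P(-.065,1,L)),(s,420,167,P(.065,-1,R)),(s,550,270,P(-.065,-1,R)),
     (s,67,95,np.array([.137,.075,.164])),(s,280,28,np.array([.137,-.075,.164])),(s,218,506,np.array([-.085,.1,.012])),(s,514,380,np.array([-.085,-.1,.012])),
     (g,50,270,P(-.065,-1,R)),(g,203,462,P(.065,-1,R)),(g,540,38,P(-.065,1,L)),(g,707,203,P(.065,1,L)),(g,300,535,np.array([.085,-.1,0]))]
def res(p):
    c,sn=np.cos(p[2]),np.sin(p[2]);o=[]
    for G,u,v,X in pts(p[3],p[4]):
        uv=np.array([200+u/4,155+v/4] if G is s else [230+u/5.5,180+v/5.4])
        W=np.array([p[0]+c*X[0]-sn*X[1],p[1]+sn*X[0]+c*X[1],X[2]]); C=G['R']@W+G['t']
        f=210/np.tan(np.radians(G['fovy'])/2); o+=list(f*C[:2]/C[2]+[G['cx'],G['cy']]-uv)
    return np.array(o)
if __name__=='__main__':
    q=least_squares(res,[.54,.03,.2,.7,.7],loss='soft_l1'); print(q.x.round(4)); print(res(q.x).reshape(-1,2).round(1))
E
python3 fit.py
```

```text
[ 0.5579  0.0245 -0.1459  0.6317  0.8735]
[[-1.4 -0.6]
 [-0.8 -0.1]
 [-0.2 -1.3]
 [-0.1 -1.4]
 [-1.3 -1.2]
 [-0.9 -2. ]
 [ 3.3  3.5]
 [-0.1  0.9]
 [-1.8 -0.4]
 [-1.8 -0.4]
 [ 0.2 -0.7]
 [ 0.1 -0.9]
 [-1.5  1.2]]
```

```bash
cat >> h.py <<'E'
CX,CY,YAW=.5579,.0245,-.1459
c,s_=np.cos(YAW),np.sin(YAW)
def W(x,y,z): return np.array([CX+c*x-s_*y,CY+s_*x+c*y,z])
def O(k=1):
    y=k*np.array([c,s_,0]); z=np.array([0,0,-1.]); return np.column_stack([np.cross(y,z),y,z])
def pick(p):
    q0=np.array(r.sense()['qpos']); b=[]
    for k in(1,-1):
        q=r.inverse_kinematics(p,O(k))
        if q is not None: b.append((abs(np.array(q)-q0).max(),k))
    print(b); return O(min(b)[1])
E
python3 - <<'E'
from h import *
r.set_gripper(0)
for sg in(-1,1):
    p=W(0,sg*.195,.2); M=pick(p); r.move_to(p,M)
    r.line_to(W(0,sg*.195,.062),vel=.15)
    print(r.line_to(W(0,sg*.103,.062),vel=.06), r.sense()['wrist_force'])
    if sg==1: save('wrist','w1')
    r.line_to(W(0,sg*.13,.062),vel=.1)
    r.line_to(W(0,sg*.15,.22),vel=.2)
save('side','side1');save('scene','scene1')
a=cv2.imread('pics/scene1.png')[180:290,230:370]; b=cv2.imread('pics/side1.png')[155:300,200:345]
cv2.imwrite('pics/c3.png',np.hstack([cv2.resize(a,(400,314),interpolation=2),cv2.resize(b,(400,314),interpolation=2)]))
print(r.sense()['clock'])
E
```

```text
[(np.float64(0.7970301137366813), 1), (np.float64(3.3036558556597053), -1)]
False [-0.24868141 -0.13727654 -0.08176843]
[(np.float64(0.5821997227120139), 1), (np.float64(2.5593929308777796), -1)]
False [-0.64129591  0.07398841 -0.34744267]
12.0833
```

View pics/c3.png

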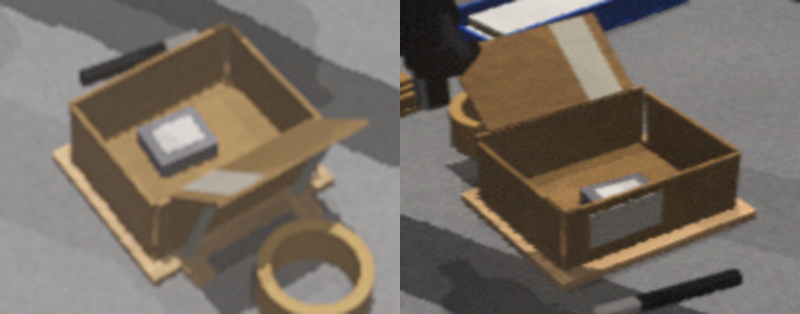

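Both panels stand upright: the gaps to the front and back walls are vertical and even. Next is the lid, straddled by the open fingers, eased up with the far finger and then pinched.

```bash
python3 - <<'E'
from h import *
st=lambda:print(r.sense()['clock'],r.sense()['width'],np.round(r.sense()['wrist_force'],2),np.round(r.sense()['grip_force'],2))
r.set_gripper(.085)
M=O(1); r.move_to(W(.108,0,.26),M)
print(r.line_to(W(.108,0,.136),vel=.12,guard=6)); st()
save('side','side2')
print(r.line_to(W(.070,0,.140),vel=.04,guard=6)); st()
save('side','side3')
a=cv2.imread('pics/side2.png')[120:300,190:350]; b=cv2.imread('pics/side3.png')[120:300,190:350]
cv2.imwrite('pics/c4.png',np.hstack([cv2.resize(a,(400,450),interpolation=2),cv2.resize(b,(400,450),interpolation=2)]))
E
```

```text
False
14.8333 0.08525083512531272 [ 0.45 -0.01 -0.44] 0.0
False
15.9917 0.08493678176196813 [ 1.55 -0.66  2.57] 0.06
```

View pics/c4.png

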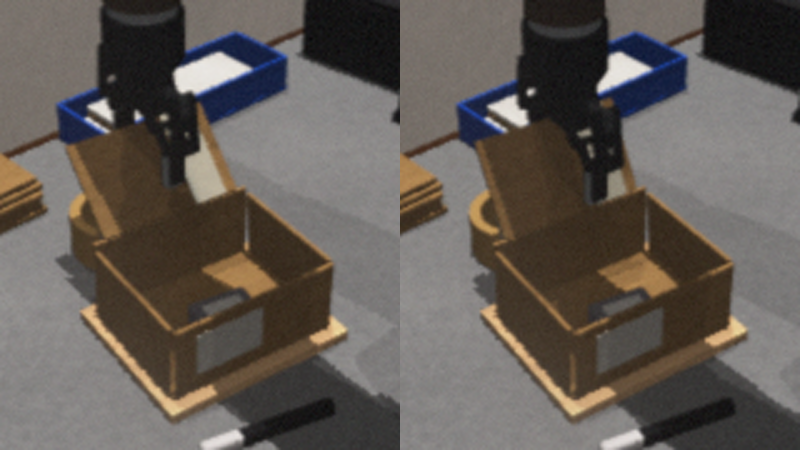

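The near finger is inside and the far finger behind the lid. The lid's left free corner moved from (68,147) to (78,140) in the crop, so the lid is rising. I'll close gradually.

```bash
python3 - <<'E'
from h import *
st=lambda:print(r.sense()['clock'],round(r.sense()['width'],4),np.round(r.sense()['wrist_force'],2),np.round(r.sense()['grip_force'],2))
for w in(.07,.055,.042):
    r.set_gripper(w); st()
r.line_to(W(.070,0,.145),vel=.04); st()
save('side','side4')
for w in(.03,.02): r.set_gripper(w); st()
save('side','side5')
a=cv2.imread('pics/side4.png')[120:300,190:350]; b=cv2.imread('pics/side5.png')[120:300,190:350]
cv2.imwrite('pics/c5.png',np.hstack([cv2.resize(a,(400,450),interpolation=2),cv2.resize(b,(400,450),interpolation=2)]))
E
```

```text
16.35 0.0698 [ 0.51 -0.58  3.9 ] 0.0
16.65 0.0552 [-0.4   0.63 -0.02] 0.0
16.9333 0.0422 [ 0.   -0.55  0.41] 0.0
17.2083 0.0423 [-0.    0.91  0.37] 0.0
17.5333 0.03 [ 0.5  -0.02  0.67] 0.0
17.7917 0.02 [ 0.03 -0.49 -0.33] 0.0
```

View pics/c5.png

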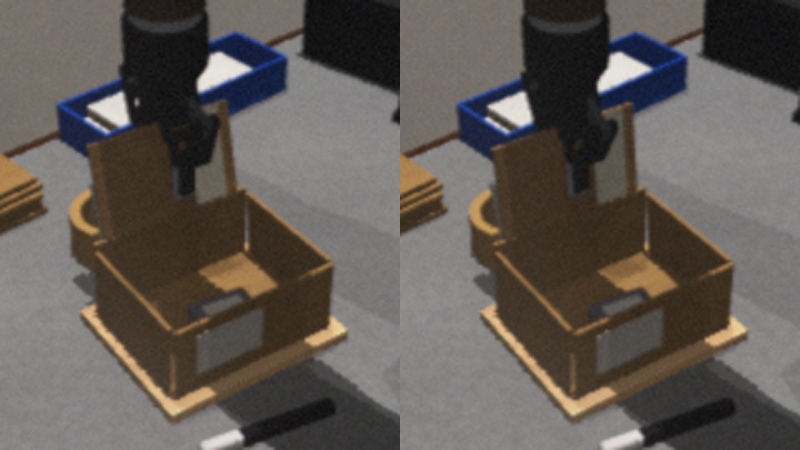

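The lid is nearly upright between the fingers, with its left edge running from (95,147) to (103,240) in the right half of the crop. I'll pinch it, then measure its tilt from depth.

```bash
python3 - <<'E'
from h import *
r.set_gripper(0); r.sleep(.5); S=r.sense(); print(S['clock'],S['width'],np.round(S['wrist_force'],2),S['grip_force'],S['eef_pos'],W(.07,0,.145))
g=save('side','side6')
v,u=np.mgrid[0:420,0:560]; f=210/np.tan(np.radians(g['fovy'])/2); d=g['depth']
X=(np.stack([(u-g['cx'])/f*d,(v-g['cy'])/f*d,d],-1)-g['t'])@g['R']
x=c*(X[...,0]-CX)+s_*(X[...,1]-CY); y=-s_*(X[...,0]-CX)+c*(X[...,1]-CY); z=X[...,2]
for nm,z0,z1 in(('lid',.105,.185),('back',.03,.09)):
    m=(d>0)&(abs(x-.07)<.03)&(y>.025)&(y<.07)&(z>z0)&(z<z1)
    med=np.median(x[m]); A=np.c_[z[m],y[m],np.ones(m.sum())]
    for _ in range(4):
        k=np.linalg.lstsq(A,x[m],rcond=None)[0]
        e=abs(A@k-x[m]); w=e<.01; 
        mm=np.zeros_like(m); mm[m]=w; m=mm; A=A[w]
    print(nm,m.sum(),'dx/dz',k,'tilt',np.arctan(k[0]),'x at mid',np.median(x[m]),'rms',e.std())
a=cv2.imread('pics/side6.png')[120:300,190:350];cv2.imwrite('pics/c6.png',cv2.resize(a,(533,600),interpolation=2))
E
```

```text
18.625 0.0029949802482755407 [-5.18  0.47  3.18] 58.86689901351929 [0.62530109 0.01457532 0.1449994 ] [0.62715628 0.0143232  0.145     ]
lid 507 dx/dz [ 0.01438949 -0.00305157  0.06476542] tilt 0.01438849529342515 x at mid 0.0666976060593902 rms 0.0007501326435644502
back 279 dx/dz [-0.00922996  0.00193543  0.06654521] tilt -0.009229693989175777 x at mid 0.06601611057272042 rms 0.0008210158365010963
```

View pics/c6.png

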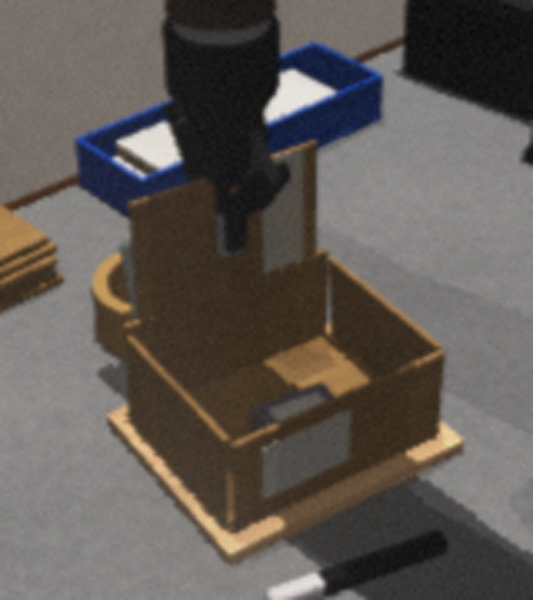

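The lid is pinched with 59 N and tilts 0.014 rad from vertical, still in line with the back wall. Its edge runs vertically from (132,205) to (138,320), and the panels are upright. Handing in.

```bash
python3 -c "
from h import *
print(r.hand_in())"
```

```text
the job is handed in; nothing more can be done
None
```

I handed the job in with both side panels standing upright and the lid held upright in the gripper (tilt measured at about 0.01 rad, grip about 59 N), at about 19 s of the 64 s allowed; the judge's verdict was not shown.

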